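# Load the fractional plates on the pin and lock them

### The arm

A 6-joint arm with a two-finger parallel gripper is mounted at the origin on the work surface. World frame = base frame: x ahead of the robot, y to its left, z up, the work surface at z = 0. Lengths are in m, angles in rad, forces in N, time in s.
With the tool pointing down it reaches from about 0.275 to 0.85 m from the base axis. Payload 19 kg.
Tool frame: the origin (TCP) lies between the finger pads; the fingertips stand 8 mm ahead of it and the grasp point (between the pads) lies 11 mm behind it; z points along the fingers, y is the line along which they close (so a half turn about z gives the same grasp; the last joint's range is limited). The gripper opens to 85 mm and grips with 20 to 120 N. Pads are 22 mm wide; open, the fingers measure 114 mm over their backs; the gripper's body (76 mm by 85 mm) begins 54 mm behind the grasp point. The pads swing forward as they close: fully open they stand 13 mm farther back than shut.
Start: joints at [1.025, 0.15, 1.437, -0, 1.554, -0.134], TCP at [0.23, 0.527, 0.199] pointing down, gripper open.
Joint ranges: [-2.8, 2.8], [-0.68, 2.1], [0.12, 2.68], [-1.39, 4.53], [0.16, 2.79], [-2.81, 2.81]. Speed limits (rad/s): [1.89, 1.89, 2.22, 3.01, 3.01, 3.01].

### API

Orientations are given as a rotation vector (axis times angle).
In Python, from bench import * gives the robot as it stands.
- The arm moves only by the tool apply_moves, never from a script. Its argument "plan" is a list of rows, each an object with "grip": the closure, from 0 (fully open) to 1 (shut); "slide": the shift along the tool's x, y, z in fractions of the full range, 1 being 800 mm, a list of three; "rotation": the turn, a rotation vector about the tool's x, y, z in fractions of the full range, 1 being 2 pi rad, a list of three. In form: [{"grip": grip, "slide": [x, y, z], "rotation": [ax, ay, az]}, ...]. A call has 1 to 20 rows; each row is the pose to reach, as a shift and turn from the pose commanded when the call began, along the tool's axes at that moment; what a row does not reach only later rows make up. A row lasts 1/10 s, in which the tool goes at most 50 mm and 8.59 degrees, less where a joint would pass 70% of its speed; a pose out of reach is approached as far as the arm can. Shift and turn numbers lie between -1 and 1, and a call with a number outside is refused. A call with a gripper value outside its range is refused whole. The fingers move at their own pace and stop on an object; "force" is the grip in N (left out, the last holds). Time passes only in rows, so rows that repeat a pose let the fingers close. It gives the time, the measured TCP pose, the force, the opening and the grip force at its end, in the units of the state.
- sense(): the state, without advancing time (a new reading comes with each control period).
- grab_frame(name): name is "scene" or "top" or "wrist"; returns a dict with "img" (420x560x3 uint8, red, green, blue), "fx", "fy", "cx", "cy" (pixels), "rvec" (rotation vector, rad) and "tvec" (3), from world to camera coordinates, as OpenCV has them. Camera axes: x right, y down, z forward; pixel columns grow to the right and rows downward; lengths in m; the calibration is good to about 2 mm. A picture is of the moment at which its call begins. There is no depth.
- finish_job(): hands the job in; it is judged then, once.
The state is a dict: "time_s": time; "joint_pos": joint angles; "joint_vel": joint speeds; "tau": joint torques, N m; "ee_pos": TCP position; "orientation": TCP orientation; "contact_force": force on the tool from outside, world axes, zero at the start; "torque": the same for the moment, N m; "width": finger opening in m; "finger_force": force on a finger pad.
Only numpy, scipy, OpenCV 4.12 (cv2) and the standard library are available. Lean on these libraries where they do the work, as an engineer would, in place of code of your own. Each camera call takes 0.05 s, during which the arm holds its last target. There are 200 camera calls.

### The job

Load the upright pin on the crate: thread on the large red plate first, then the smaller blue plate, then push the black spring collar down over both until everything sits flat, fully home and snug with no gaps. Lower each one down by hand rather than letting it drop, never bear on the pin with more than about 3.5 kilos (35 N) of force, and leave the other things on the crate where they are.

Things in the scene. Friction and masses are not known exactly. Their poses are not given: they have to be found in the camera images.
- crate: Fixed slatted wooden step crate, 420 mm (x) by 740 mm (y), 120 mm high, flat top on which everything stands. Origin: centre of its underside.
- pin: Loading pin, fixed on the crate: square dark steel base 100 x 100 x 12 mm; origin at the centre of its underside, z up. The upright post on it is NOT at the base's centre: its axis stands 8 mm off it, in a direction that differs each time and that no pose given here tells (find it by feel or sight). The post is rigid and stays put when pushed.
- pin_seat (a point): Point on the base's centre line, 20 mm above the pin's origin, at the height of the seat: the top of a steel flange (diameter 44 mm, 8 mm thick, sharing the post's off-centre axis) on which the first plate rests.
- pin_top (a point): Point on the base's centre line (8 mm beside the post's axis), 82 mm above the pin's origin, at the height of the post's flat top. The post has diameter 22 mm; its top 7 mm taper to 14 mm. Two sprung brass strips down its sides, 26 to 72 mm above the pin's origin, stand out to 25 mm across. Plates pass them; the collar squeezes them and rubs all the way: it needs pushing, 4 to 15 N.
- plate_large: Red iron ring plate, loose, lying flat: outer diameter 62 mm, bore 27 mm, 16 mm thick, about 0.28 kg. Origin: centre of its underside, z its axis. Home on the pin: underside 20 mm above the pin's origin.
- plate_small: Blue iron ring plate, loose, lying flat: outer diameter 50 mm, bore 27 mm, 16 mm thick, about 0.16 kg. Origin: centre of its underside, z its axis. Home: on the red plate, underside 36 mm above the pin's origin.
- collar: Black iron spring collar, a ring with a coil look, loose, lying flat: outer diameter 42 mm, bore 24 mm, 20 mm high, about 0.13 kg. Origin: centre of its underside, z its axis. Home: on the blue plate, underside 52 mm above the pin's origin.
- phone_stand: Orange plastic phone stand, 75 x 70 mm, 88 mm high. Bystander. Origin: centre of its underside.
- tumbler: Clear acrylic tumbler, 74 mm across, 110 mm high. Bystander. Origin: centre of its underside.
- massage_ball: Purple massage ball with a flat foot, 64 mm across, 60 mm high. Bystander. Origin: centre of its underside.
- balm_jar: Green balm jar, 52 mm across, 45 mm high. Bystander. Origin: centre of its underside.
- wrench: Steel wrench, 140 mm long, lying flat. Bystander. Origin: about its middle, on its underside.
- lamp: White desk lamp with a toggle switch on its round foot (110 mm across), 185 mm high, fixed at a far corner of the crate. Origin: centre of its underside.
Not all that is in view belongs to the job. Leave any green or turquoise look-alike of the plate_small alone.

How it is judged:
By the outcome, as a careful person would: the job done as asked, in the order asked, and still so for the second after the job is handed in, with the robot touching nothing.
It also fails if it takes over 72 s, if anything falls off the work surface, if the arm or the gripper's body presses on something with over 40 N, if the wrist force passes 120 N, or if a joint passes its speed limit or range.

## Working session

There is one attempt and no reset: what is moved stays moved. The work goes in short steps, Python scripts to look and compute and a tool call to move; the robot and the scene stay as the last step left them, time stands still between calls to the robot, and variables do not carry over. Pictures are saved under pics/ and viewed, at most 13 in all, crops included, and the job is handed in when it is done.

Besides the shell and the picture viewer there is one more tool, called after ">>>" by a JSON object that holds its "method" and its "body". apply_moves: Moves the arm, as the interface text tells. Its arguments: {"type":"object","properties":{"plan":{"type":"array","items":{"type":"object","properties":{"grip":{"type":"number"},"slide":{"type":"array","items":{"type":"number"}},"rotation":{"type":"array","items":{"type":"number"}}}}},"force":{"type":"number"}},"required":["plan"]}

```bash
mkdir -p pics
python3 - <<'E'
from bench import *
import cv2,numpy as np
fs={n:grab_frame(n) for n in("scene","top","wrist")}
import pickle;pickle.dump(fs,open('f0.pkl','wb'))
for n,f in fs.items():
    cv2.imwrite(f'pics/{n}0.png',f['img'][:,:,::-1])
    R=cv2.Rodrigues(np.array(f['rvec']))[0];print(n,f['fx'],f['cx'],f['cy'],-R.T@np.array(f['tvec']),R.round(2).tolist())
print(sense())
E
```

```text
scene 475.73214002093505 280.1792567656399 207.825751046948 [1.05772453 0.157711   1.03680561] [[-0.25, 0.97, 0.01], [0.83, 0.22, -0.51], [-0.49, -0.12, -0.86]]
top 542.7265403080006 280.1953088609569 206.55720680183416 [0.43255804 0.03742896 1.46340168] [[-0.01, -1.0, 0.01], [-1.0, 0.01, -0.1], [0.1, -0.01, -1.0]]
wrist 291.18539314952693 275.4732163039871 206.79221898414457 [0.15869682 0.55830558 0.37335808] [[0.4, 0.92, -0.0], [0.87, -0.38, 0.3], [0.28, -0.12, -0.95]]
{'time_s': 0.15, 'joint_pos': array([ 1.02500614e+00,  1.50855079e-01,  1.43783517e+00, -3.01646528e-05,
        1.55380759e+00, -1.34013885e-01]), 'joint_vel': array([-0.00041924, -0.00326954, -0.00228758, -0.00044053,  0.00246891,
        0.00034941]), 'tau': array([ 1.53896031e-03, -7.13379622e+01, -5.71043551e+01, -1.70610188e-04,
        7.07051251e-03,  5.07858715e-05]), 'ee_pos': array([0.23006137, 0.5267388 , 0.19904755]), 'orientation': array([-6.42199878e-01, -3.07497389e+00,  1.35619987e-03]), 'contact_force': array([ 0.09438128, -0.89135017,  0.29717041]), 'torque': array([ 0.0130621 , -0.02732188,  0.00621466]), 'finger_force': 0.0, 'width': 0.08524297367394583}
```

View pics/top0.png

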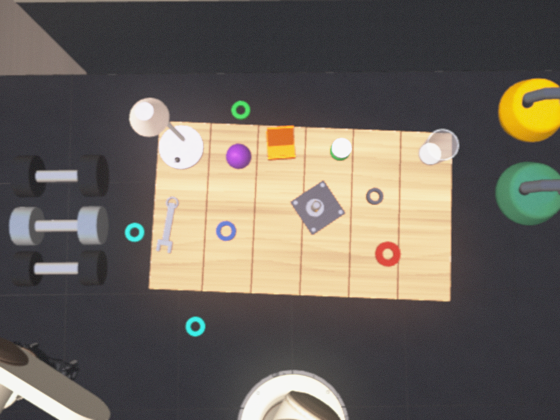

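View pics/scene0.png

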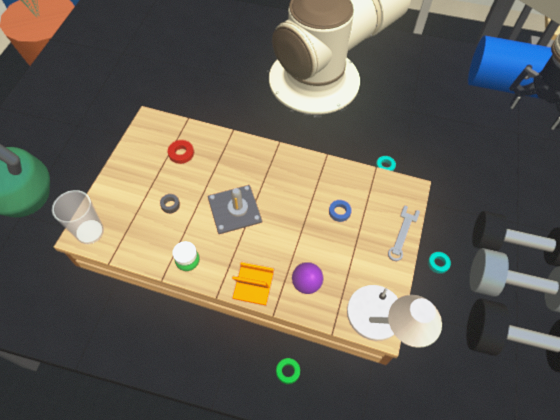

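Candidates for plate_small are, in the top view, blue (226,231), turquoise (134,232) and (195,326), and green (241,110). Only the one at (226,231) is true blue and on the crate. Red plate is at (388,254), collar at (375,196) and pin at about (316,207). I'll confirm these in one enlarged montage.

```bash
cat > h.py <<'E'
import cv2,numpy as np,pickle
def P(f): return np.array([[f['fx'],0,f['cx']],[0,f['fy'],f['cy']],[0,0,1]])@np.c_[cv2.Rodrigues(np.array(f['rvec']))[0],f['tvec']]
def tri(fa,pa,fb,pb):
    X=cv2.triangulatePoints(P(fa),P(fb),np.float64(pa).reshape(2,1),np.float64(pb).reshape(2,1)).ravel();return X[:3]/X[3]
def atz(f,p,z):
    M=P(f);A=np.c_[M[:,0],M[:,1],-np.array([p[0],p[1],1.])];return np.linalg.solve(A,-(M[:,2]*z+M[:,3]))[:2]
def proj(f,X):
    v=P(f)@np.r_[X,1];return v[:2]/v[2]
def cen(img,p,kind,r=18):
    x0,y0=int(p[0])-r,int(p[1])-r;c=img[y0:y0+2*r,x0:x0+2*r].astype(int)
    R,G,B=c[...,0],c[...,1],c[...,2]
    m={'red':(R>90)&(G<70)&(B<70),'blue':(B>R+40)&(B>G+20),'blk':(R+G+B<300)}[kind].astype(np.uint8)
    n,l,s,ce=cv2.connectedComponentsWithStats(m);k=1+np.argmax(s[1:,4])
    cs,_=cv2.findContours((l==k).astype(np.uint8),0,1);h=cv2.convexHull(cs[0]);mm=cv2.moments(h)
    return np.array([mm['m10']/mm['m00']+x0,mm['m01']/mm['m00']+y0]),s[k]
E
python3 - <<'E'
from h import *
fs=pickle.load(open('f0.pkl','rb'));t,s=fs['top'],fs['scene']
for n,k,a,b in(('red','red',(388,254),(181,152)),('blue','blue',(226,231),(340,211)),('collar','blk',(375,196),(170,203))):
    ca,sa=cen(t['img'],a,k);cb,sb=cen(s['img'],b,k);X=tri(t,ca,s,cb)
    print(n,ca.round(1),sa[2:],cb.round(1),sb[2:],X.round(4),atz(t,ca,.132).round(4),atz(s,cb,.132).round(4))
def crop(f,c,r=25):return cv2.resize(f['img'][c[1]-r:c[1]+r,c[0]-r:c[0]+r,::-1],(260,260),interpolation=2)
im=np.vstack([np.hstack([crop(t,c) for c in((226,231),(316,207),(375,196))]),np.hstack([crop(s,c) for c in((340,211),(236,205),(170,203))])])
cv2.imwrite('pics/m.png',im)
E
```

```text
Traceback (most recent call last):
  File "h.py", line 15, in cen
    return np.array([mm['m10']/mm['m00']+x0,mm['m01']/mm['m00']+y0]),s[k]
                     ~~~~~~~~~^~~~~~~~~~
ZeroDivisionError: float division by zero
```

```bash
sed -i "s/(R>90)&(G<70)&(B<70)/(R>G+60)\&(R>2.5*G)/" h.py
python3 - <<'E'
from h import *
fs=pickle.load(open('f0.pkl','rb'));t,s=fs['top'],fs['scene']
print(t['img'][254-9,380:398:3].tolist())
def crop(f,c,r=25):return cv2.resize(f['img'][c[1]-r:c[1]+r,c[0]-r:c[0]+r,::-1],(260,260),interpolation=2)
im=np.vstack([np.hstack([crop(t,c) for c in((226,231),(316,207),(375,196))]),np.hstack([crop(s,c) for c in((340,211),(236,205),(170,203))])])
cv2.imwrite('pics/m.png',im)
for n,k,a,b in(('red','red',(388,254),(181,152)),('blue','blue',(226,231),(340,211)),('collar','blk',(375,196),(170,203))):
    ca,sa=cen(t['img'],a,k);cb,sb=cen(s['img'],b,k);X=tri(t,ca,s,cb)
    print(n,ca.round(1),sa[2:],cb.round(1),sb[2:],X.round(4),atz(t,ca,.132).round(4),atz(s,cb,.132).round(4))
E
```

```text
[[220, 80, 65], [222, 77, 64], [221, 74, 62], [221, 76, 64], [222, 75, 66], [221, 88, 73]]
red [387.5 253.8] [ 24  23 304] [180.3 151.3] [ 25  22 376] [ 0.4458 -0.2353  0.1269] [ 0.4456 -0.2341] [ 0.4493 -0.2334]
blue [225.5 230.5] [ 20  20 174] [339.9 209.7] [ 22  21 248] [0.507  0.1625 0.1301] [0.5069 0.1622] [0.5081 0.1626]Traceback (most recent call last):
  File "<stdin>", line 8, in <module>
  File "h.py", line 13, in cen
    n,l,s,ce=cv2.connectedComponentsWithStats(m);k=1+np.argmax(s[1:,4])
                                                     ~~~~~~~~~^^^^^^^^^
    return _wrapfunc(a, 'argmax', axis=axis, out=out, **kwds)
    return bound(*args, **kwds)
ValueError: attempt to get argmax of an empty sequence
```

View pics/m.png

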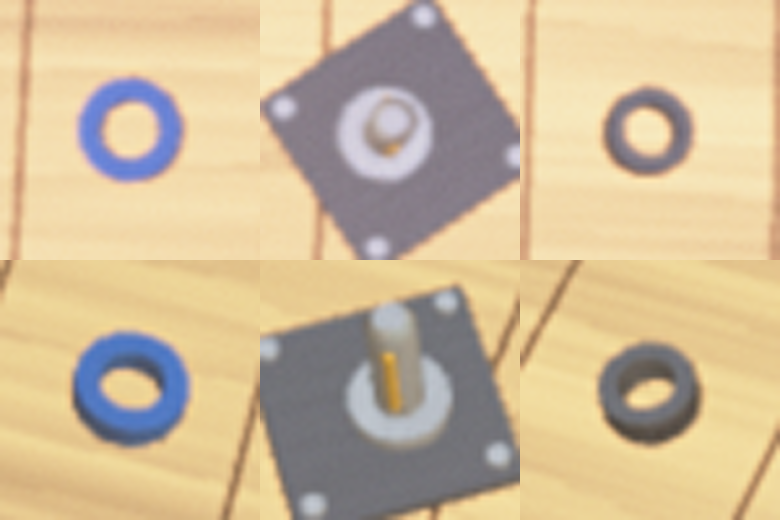

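The crop shows plate_small is true blue, with an ordinary ring shape. Pin detail in full-image pixels:

| Point | Top view | Scene view |
|---|---|---|
| Post top | ≈(316.4,205.3) | ≈(236,191.2) |
| Flange top | ≈(315,207.8) | ≈(237.7,206) |

```bash
sed -i "s/(R+G+B<300)/((R+G+B<430)\&(R-B<40))/" h.py
python3 - <<'E'
from h import *
from bench import *
from scipy.spatial.transform import Rotation as Ro
fs=pickle.load(open('f0.pkl','rb'));t,s=fs['top'],fs['scene']
ca,sa=cen(t['img'],(375,196),'blk');cb,sb=cen(s['img'],(170,203),'blk')
print('collar',ca,sa,cb,sb,tri(t,ca,s,cb),atz(t,ca,.14),atz(s,cb,.13))
for n,a,b,z in(('post',(316.2,205.1),(236,191.2),.202),('flange',(315,207.5),(237.4,206),.14)):
    print(n,tri(t,a,s,b).round(4),atz(t,a,z).round(4),atz(s,b,z).round(4))
st=sense();R=Ro.from_rotvec(st['orientation']).as_matrix();print(R.round(3))
d=R.T@(np.array([.4465,-.2345,.25])-st['ee_pos']);print(d*1000)
w=fs['wrist'];c=-cv2.Rodrigues(np.array(w['rvec']))[0].T@np.array(w['tvec']);print('cam in tool',R.T@(c-st['ee_pos']))
E
```

```text
collar [374.24159855 195.85921889] [ 10  10  16  16 119] [169.29158638 202.97495183] [  8   9  19  19 235] [ 0.588959   -0.20621743  0.1302652 ] [ 0.58768273 -0.20407157] [ 0.58892604 -0.20681626]
post [ 0.5605 -0.0565  0.1972] [ 0.5601 -0.0563] [ 0.5633 -0.0551]
flange [ 0.5607 -0.0578  0.1365] [ 0.5604 -0.0579] [ 0.5625 -0.0564]
[[-0.916  0.4   -0.   ]
 [ 0.4    0.916 -0.001]
 [ 0.    -0.001 -1.   ]]
[-503.0184072  -611.0268873   -50.44767313]
cam in tool [ 0.07804937  0.00020834 -0.17430368]
```

The manual's scale: shifts go in shares of 800 mm and turns go in shares of 2 pi rad. Converting my numbers, -611 mm is -0.7638, -503 mm is -0.6288.

>>> {"method": "apply_moves", "body": {"plan": [{"grip":0,"slide":[-0.0375,-0.045,-0.0375],"rotation":[0,0,0]},{"grip":0,"slide":[-0.6288,-0.7638,-0.05],"rotation":[0,0,0]},{"grip":0,"slide":[-0.6288,-0.7638,-0.05],"rotation":[0,0,0]},{"grip":0,"slide":[-0.6288,-0.7638,-0.05],"rotation":[0,0,0]},{"grip":0,"slide":[-0.6288,-0.7638,-0.05],"rotation":[0,0,0]},{"grip":0,"slide":[-0.6288,-0.7638,-0.05],"rotation":[0,0,0]},{"grip":0,"slide":[-0.6288,-0.7638,-0.05],"rotation":[0,0,0]},{"grip":0,"slide":[-0.6288,-0.7638,-0.05],"rotation":[0,0,0]},{"grip":0,"slide":[-0.6288,-0.7638,-0.05],"rotation":[0,0,0]},{"grip":0,"slide":[-0.6288,-0.7638,-0.05],"rotation":[0,0,0]},{"grip":0,"slide":[-0.6288,-0.7638,-0.05],"rotation":[0,0,0]},{"grip":0,"slide":[-0.6288,-0.7638,-0.05],"rotation":[0,0,0]},{"grip":0,"slide":[-0.6288,-0.7638,-0.05],"rotation":[0,0,0]},{"grip":0,"slide":[-0.6288,-0.7638,-0.05],"rotation":[0,0,0]},{"grip":0,"slide":[-0.6288,-0.7638,-0.05],"rotation":[0,0,0]},{"grip":0,"slide":[-0.6288,-0.7638,-0.05],"rotation":[0,0,0]},{"grip":0,"slide":[-0.6288,-0.7638,-0.05],"rotation":[0,0,0]},{"grip":0,"slide":[-0.6288,-0.7638,-0.05],"rotation":[0,0,0]},{"grip":0,"slide":[-0.6288,-0.7638,-0.05],"rotation":[0,0,0]},{"grip":0,"slide":[-0.6288,-0.7638,-0.05],"rotation":[0,0,0]}]}}

```text
time_s: 2.15
ee_pos: [0.4465, -0.2332, 0.2399]
orientation: [0.64, 3.075, -0.0]
contact_force: [0.3, 0.6, 0.9]
width: 0.0852
finger_force: 0.0
```

Run:
```python
from h import *
from bench import *
w=grab_frame('wrist');pickle.dump(w,open('w1.pkl','wb'))
i=w['img'].astype(int);m=((i[...,0]>i[...,1]+60)&(i[...,0]>2.5*i[...,1])).astype(np.uint8)
n,l,s,ce=cv2.connectedComponentsWithStats(m);k=1+np.argmax(s[1:,4]);print(s[k])
h=cv2.convexHull(cv2.findContours((l==k).astype(np.uint8),0,1)[0][0]);(x,y),ax,an=cv2.fitEllipse(h);print(x,y,ax)
for z in(.128,.132,.136):print(atz(w,(x,y),z))
cv2.imwrite('pics/w1.png',w['img'][:,:,::-1]);print(sense()['joint_pos'])
```

```text
[ 244  166   60   59 2039]
273.5507507324219 195.14968872070312 (58.091697692871094, 60.11930847167969)
[ 0.44642909 -0.23495614]
[ 0.44542982 -0.23449292]
[ 0.44443055 -0.2340297 ]
[-6.34375873e-01 -1.03224092e-02  1.52808821e+00 -4.25750215e-05
  1.62308538e+00 -1.79477583e+00]
```

View pics/w1.png

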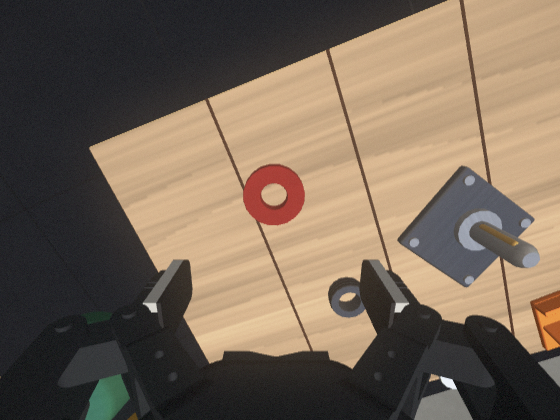

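The wrist view shows red at (273,195), the collar at (347,297) and the pin base around (467,227). It agrees with the top view to within 1 mm. I'm descending, then squeezing in two directions to centre the plate.

Scaled: 108 mm is 0.135, 98 mm is 0.1225.

>>> {"method": "apply_moves", "body": {"plan": [{"grip":0,"slide":[0,-0.0025,0.0563],"rotation":[0,0,0]},{"grip":0,"slide":[0,-0.0025,0.1],"rotation":[0,0,0]},{"grip":0,"slide":[0,-0.0025,0.1225],"rotation":[0,0,0]},{"grip":0,"slide":[0,-0.0025,0.135],"rotation":[0,0,0]},{"grip":0,"slide":[0,-0.0025,0.135],"rotation":[0,0,0]},{"grip":1,"slide":[0,-0.0025,0.135],"rotation":[0,0,0]},{"grip":1,"slide":[0,-0.0025,0.135],"rotation":[0,0,0]},{"grip":1,"slide":[0,-0.0025,0.135],"rotation":[0,0,0]},{"grip":1,"slide":[0,-0.0025,0.135],"rotation":[0,0,0]},{"grip":1,"slide":[0,-0.0025,0.135],"rotation":[0,0,0]}], "force": 20}}

```text
time_s: 3.2
ee_pos: [0.4458, -0.2363, 0.1318]
orientation: [0.642, 3.075, -0.0]
contact_force: [0.3, -0.4, 0.1]
width: 0.0124
finger_force: 0.0
```

Run:
```python
from bench import *
import cv2,numpy as np
w=grab_frame('wrist');s=grab_frame('scene')
c=cv2.resize(s['img'][100:220,100:260],(560,420),interpolation=2)
cv2.imwrite('pics/w2.png',cv2.resize(np.hstack([w['img'],c])[:,:,::-1],(800,300)));print(sense()['width'],sense()['ee_pos'],sense()['contact_force'])
```

```text
-0.00018175594234826764 [ 0.44576    -0.23624151  0.13162813] [ 0.46626705  0.63974139 -0.30628441]
```

View pics/w2.png

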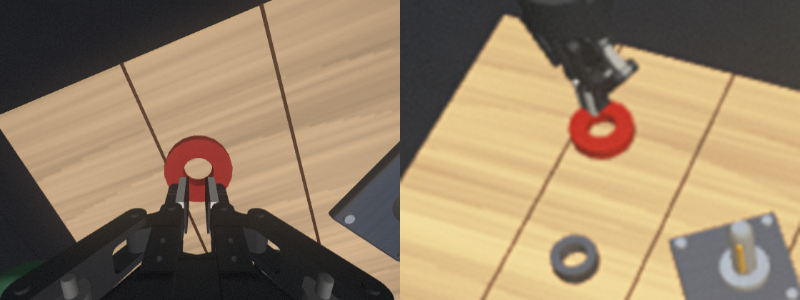

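Run:
```python
from h import *
from bench import *
from scipy.spatial.transform import Rotation as Ro
fs={n:grab_frame(n) for n in("scene","wrist","top")};pickle.dump(fs,open('f2.pkl','wb'))
st=sense();R=Ro.from_rotvec(st['orientation']).as_matrix();print(st['width'],st['ee_pos'])
for n,f in fs.items():
    for d in(-.011,0,.008): print(n,d,proj(f,st['ee_pos']+R[:,2]*d).round(1))
def crop(f,c,r,z):
    return cv2.resize(f['img'][c[1]-r:c[1]+r,c[0]-r:c[0]+r,::-1],(390,390),interpolation=2)
cv2.imwrite('pics/f2.png',np.hstack([crop(fs['scene'],(182,145),30,8),crop(fs['wrist'],(280,260),65,6)]))
```

```text
-3.202145165552405e-05 [ 0.44573055 -0.23619945  0.13153865]
scene -0.011 [179.  147.1]
scene 0 [179.8 150. ]
scene 0.008 [180.3 152. ]
wrist -0.011 [275.1 247.1]
wrist 0 [275.1 239.7]
wrist 0.008 [275.1 234.9]
top -0.011 [389.3 253.7]
top 0 [388.4 253.7]
top 0.008 [387.7 253.8]
```

View pics/f2.png

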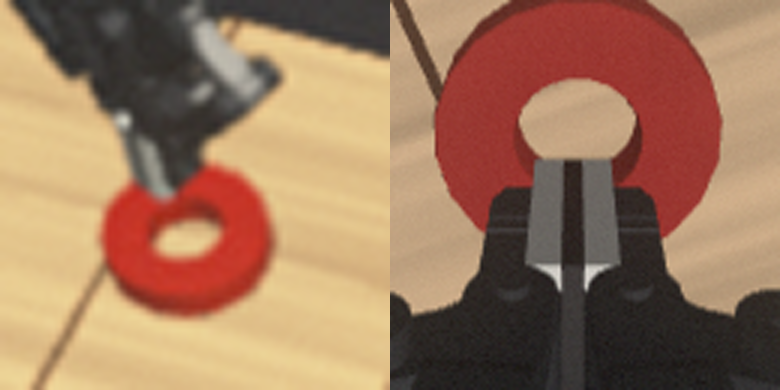

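Run:
```python
from h import *
from scipy.spatial.transform import Rotation as Ro
fs=pickle.load(open('f2.pkl','rb'));p=np.array([.44573,-.2362,.1315])
R=Ro.from_rotvec([.642,3.075,0]).as_matrix()
for d in(-.04,-.03,-.02,-.01,0,.008):
    print(d,'wrist x+11',proj(fs['wrist'],p+R@[.011,0,d]).round(1),'x-11',proj(fs['wrist'],p+R@[-.011,0,d]).round(1),'scene x-11',proj(fs['scene'],p+R@[-.011,0,d]).round(1),'x+11',proj(fs['scene'],p+R@[.011,0,d]).round(1))
w=fs['wrist']
i=w['img'].astype(int);m=((i[...,0]>i[...,1]+60)&(i[...,0]>2.5*i[...,1])).astype(np.uint8)
n,l,s,ce=cv2.connectedComponentsWithStats(m);k=1+np.argmax(s[1:,4]);print(s[k])
for z in(.12,.136):
  for dx,dy in((.031,0),(-.031,0),(0,.031),(0,-.031)): print(z,proj(w,[.4458+dx,-.2345+dy,z]).round(1))
```

```text
-0.04 wrist x+11 [275.  252.1] x-11 [275.  289.5] scene x-11 [173.5 142.3] x+11 [180.2 136.4]
-0.03 wrist x+11 [275.  243.8] x-11 [275.  279.4] scene x-11 [174.2 145. ] x+11 [180.9 139.2]
-0.02 wrist x+11 [275.  236.4] x-11 [275.1 270.3] scene x-11 [175.  147.7] x+11 [181.7 141.9]
-0.01 wrist x+11 [275.  229.8] x-11 [275.1 262.2] scene x-11 [175.8 150.3] x+11 [182.3 144.5]
0 wrist x+11 [275.  223.9] x-11 [275.1 254.9] scene x-11 [176.5 152.9] x+11 [183.  147.1]
0.008 wrist x+11 [275.1 219.6] x-11 [275.1 249.6] scene x-11 [177.1 154.9] x+11 [183.6 149.2]
[ 230  194   95   80 4038]
0.12 [294.6 268.6]
0.12 [258.6 192.1]
0.12 [319.4 215. ]
0.12 [236.9 248.4]
0.136 [296.1 280.8]
0.136 [257.2 198.8]
0.136 [323.1 223.4]
0.136 [233.8 259.2]
```

The fingers closed just above the plate without touching it, so the tips stand at least 4 mm behind the TCP rather than ahead of it. Both views suggest about 13–30 mm. I'll reopen, go 15 mm lower (safe on that evidence) and squeeze.

Scaled: 15 mm is 0.0188, 10 mm is 0.0125.

>>> {"method": "apply_moves", "body": {"plan": [{"grip":0,"slide":[0,0,0],"rotation":[0,0,0]},{"grip":0,"slide":[0,0.0013,0],"rotation":[0,0,0]},{"grip":0,"slide":[0,0.0013,0],"rotation":[0,0,0]},{"grip":0,"slide":[0,0.0013,0.0063],"rotation":[0,0,0]},{"grip":0,"slide":[0,0.0013,0.0125],"rotation":[0,0,0]},{"grip":0,"slide":[0,0.0013,0.0188],"rotation":[0,0,0]},{"grip":1,"slide":[0,0.0013,0.0188],"rotation":[0,0,0]},{"grip":1,"slide":[0,0.0013,0.0188],"rotation":[0,0,0]},{"grip":1,"slide":[0,0.0013,0.0188],"rotation":[0,0,0]},{"grip":1,"slide":[0,0.0013,0.0188],"rotation":[0,0,0]}], "force": 20}}

```text
time_s: 4.45
ee_pos: [0.4462, -0.2353, 0.1167]
orientation: [0.642, 3.075, -0.0]
contact_force: [0.0, 0.2, -0.0]
width: 0.0283
finger_force: 0.0
```

Scaled: 15 mm is 0.0188, 10 mm is 0.0125.

>>> {"method": "apply_moves", "body": {"plan": [{"grip":0,"slide":[0,0,0],"rotation":[0,0,0]},{"grip":0,"slide":[0,0,0],"rotation":[0,0,0]},{"grip":0,"slide":[0,0,0],"rotation":[0,0,0]},{"grip":0,"slide":[0,0,0.0063],"rotation":[0,0,0]},{"grip":0,"slide":[0,0,0.0125],"rotation":[0,0,0]},{"grip":0,"slide":[0,0,0.0188],"rotation":[0,0,0]},{"grip":1,"slide":[0,0,0.0188],"rotation":[0,0,0]},{"grip":1,"slide":[0,0,0.0188],"rotation":[0,0,0]},{"grip":1,"slide":[0,0,0.0188],"rotation":[0,0,0]},{"grip":1,"slide":[0,0,0.0188],"rotation":[0,0,0]}], "force": 20}}

```text
time_s: 5.45
ee_pos: [0.4474, -0.2359, 0.1038]
orientation: [0.641, 3.072, -0.002]
contact_force: [-2.1, 3.3, 31.6]
width: 0.0282
finger_force: 15.9
```

Scaled: -15 mm is -0.0188.

>>> {"method": "apply_moves", "body": {"plan": [{"grip":0,"slide":[0,0,-0.0188],"rotation":[0,0,0]},{"grip":0,"slide":[0,0,-0.0188],"rotation":[0,0,0]}]}}

```text
time_s: 5.65
ee_pos: [0.4469, -0.2358, 0.1183]
orientation: [0.642, 3.073, -0.002]
contact_force: [0.2, -1.0, -0.3]
width: 0.0563
finger_force: 0.0
```

Run:
```python
from h import *
from bench import *
fs={n:grab_frame(n) for n in("scene","wrist")};pickle.dump(fs,open('f3.pkl','wb'))
st=sense();print(st['width'],st['ee_pos'],st['contact_force'])
def crop(f,c,r,z):
    return cv2.resize(f['img'][c[1]-r:c[1]+r,c[0]-r:c[0]+r,::-1],(390,390),interpolation=2)
cv2.imwrite('pics/f3.png',np.hstack([crop(fs['scene'],(182,145),30,8),crop(fs['wrist'],(275,250),100,6)]))
```

```text
0.07072283818563815 [ 0.44620478 -0.23535831  0.11651446] [-0.36040235  0.49645543  0.22669173]
```

View pics/f3.png

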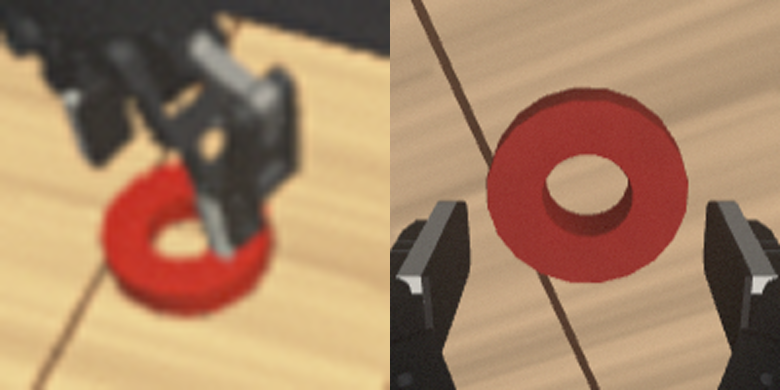

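Two-view fit: the tips really stand about 37 mm behind the reported TCP at a 62 mm opening. The plate-top contact at TCP z 0.104 agrees. The plate (wrist ≈(276,245)) is undisturbed and centred between the pads, so I'll descend accordingly.

Scaled: 24 mm is 0.03, 18 mm is 0.0225.

>>> {"method": "apply_moves", "body": {"plan": [{"grip":0,"slide":[0,0,0],"rotation":[0,0,0]},{"grip":0,"slide":[0,0,0.0125],"rotation":[0,0,0]},{"grip":0,"slide":[0,0,0.0225],"rotation":[0,0,0]},{"grip":0,"slide":[0,0,0.03],"rotation":[0,0,0]},{"grip":1,"slide":[0,0,0.03],"rotation":[0,0,0]},{"grip":1,"slide":[0,0,0.03],"rotation":[0,0,0]},{"grip":1,"slide":[0,0,0.03],"rotation":[0,0,0]}], "force": 20}}

```text
time_s: 6.45
ee_pos: [0.4461, -0.2353, 0.0928]
orientation: [0.642, 3.075, -0.0]
contact_force: [-1.3, 0.8, 0.2]
width: 0.0606
finger_force: 22.3
```

Scaled: 1.57 rad is 0.2499.

>>> {"method": "apply_moves", "body": {"plan": [{"grip":0,"slide":[0,0,0],"rotation":[0,0,0]},{"grip":0,"slide":[0,0,0],"rotation":[0,0,0]},{"grip":0,"slide":[0,0,0],"rotation":[0,0,0.0318]},{"grip":0,"slide":[0,0,0],"rotation":[0,0,0.2499]},{"grip":0,"slide":[0,0,0],"rotation":[0,0,0.2499]},{"grip":0,"slide":[0,0,0],"rotation":[0,0,0.2499]},{"grip":0,"slide":[0,0,0],"rotation":[0,0,0.2499]},{"grip":0,"slide":[0,0,0],"rotation":[0,0,0.2499]},{"grip":0,"slide":[0,0,0],"rotation":[0,0,0.2499]},{"grip":0,"slide":[0,0,0],"rotation":[0,0,0.2499]},{"grip":0,"slide":[0,0,0],"rotation":[0,0,0.2499]},{"grip":0,"slide":[0,0,0],"rotation":[0,0,0.2499]},{"grip":0,"slide":[0,0,0],"rotation":[0,0,0.2499]},{"grip":0,"slide":[0,0,0],"rotation":[0,0,0.2499]},{"grip":1,"slide":[0,0,0],"rotation":[0,0,0.2499]},{"grip":1,"slide":[0,0,0],"rotation":[0,0,0.2499]},{"grip":1,"slide":[0,0,0],"rotation":[0,0,0.2499]},{"grip":1,"slide":[0,0,0],"rotation":[0,0,0.2499]}], "force": 40}}

```text
time_s: 8.25
ee_pos: [0.4463, -0.2354, 0.0933]
orientation: [2.626, 1.723, 0.0]
contact_force: [-3.7, 2.3, 11.0]
width: 0.0594
finger_force: 40.8
```

Scaled: -105 mm is -0.1313, -65 mm is -0.0813.

>>> {"method": "apply_moves", "body": {"plan": [{"grip":1,"slide":[0,0,-0.025],"rotation":[0,0,0]},{"grip":1,"slide":[0,0,-0.0813],"rotation":[0,0,0]},{"grip":1,"slide":[0,0,-0.1313],"rotation":[0,0,0]},{"grip":1,"slide":[0,0,-0.1313],"rotation":[0,0,0]},{"grip":1,"slide":[0,0,-0.1313],"rotation":[0,0,0]}]}}

```text
time_s: 8.75
ee_pos: [0.4462, -0.2353, 0.1975]
orientation: [2.626, 1.722, 0.0]
contact_force: [0.8, 0.1, -5.0]
width: 0.0591
finger_force: 45.1
```

Run:
```python
from h import *
from bench import *
from scipy.spatial.transform import Rotation as Ro
w=pickle.load(open('w1.pkl','rb'))
print('w1 post',atz(w,(529,257),.202),'flange',atz(w,(480,230.5),.14))
st=sense();print(st);R=Ro.from_rotvec(st['orientation']).as_matrix();print(R.round(3))
t=grab_frame('wrist');pickle.dump(t,open('w4.pkl','wb'))
i=t['img'].astype(int);m=((i[...,0]>i[...,1]+60)&(i[...,0]>2.5*i[...,1])).astype(np.uint8)
print(cv2.connectedComponentsWithStats(m)[2][1:].tolist()[:5])
print('proj post',proj(t,[.5602,-.0568,.202]))
cv2.imwrite('pics/w4.png',t['img'][:,:,::-1])
print((R.T@(np.array([.5603,-.0568,st['ee_pos'][2]])-st['ee_pos'])*1000).round(1))
```

```text
w1 post [ 0.55818072 -0.05760632] flange [ 0.56127086 -0.05639626]
{'time_s': 8.75, 'joint_pos': array([-6.38051736e-01,  2.83600088e-03,  1.59987278e+00, -1.27544682e-04,
        1.53816798e+00, -2.28158010e-01]), 'joint_vel': array([-0.0014597 ,  0.01995959,  0.03972561, -0.00167908, -0.00938106,
        0.00459687]), 'tau': array([ 1.07150765e-01, -6.29310322e+01, -6.30550361e+01,  2.00179646e-03,
        3.21426541e-01, -1.94798713e-02]), 'ee_pos': array([ 0.4462156 , -0.23532333,  0.19749671]), 'orientation': array([2.62644545e+00, 1.72246653e+00, 2.00027520e-04]), 'contact_force': array([ 0.78705099,  0.07064533, -5.04129337]), 'torque': array([-0.0245587 ,  0.05064114,  0.00413319]), 'finger_force': 45.079777501523495, 'width': 0.05911248666274016}
[[ 0.399  0.917  0.   ]
 [ 0.917 -0.399 -0.001]
 [-0.     0.001 -1.   ]]
[[218, 209, 116, 112, 8733], [284, 209, 1, 1, 1], [294, 212, 1, 1, 1], [250, 214, 1, 1, 1], [298, 214, 1, 2, 2]]
proj post [ 356.15399809 -214.08605655]
[209.2  33.5  -0. ]
```

View pics/w4.png

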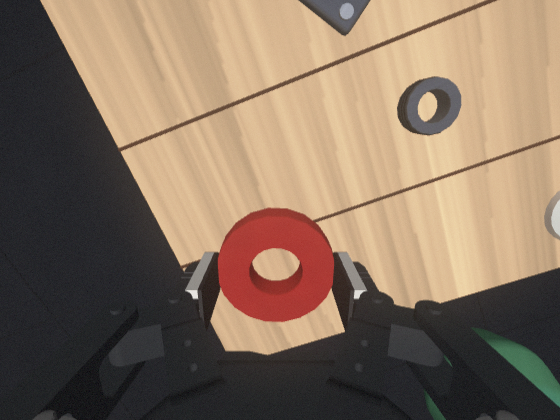

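The red plate is held level and centred in the pads at wrist (275,265). Next I'll carry it over the post.

Scaled: 209 mm is 0.2613, 33.5 mm is 0.0419.

>>> {"method": "apply_moves", "body": {"plan": [{"grip":1,"slide":[0.05,0.0075,0],"rotation":[0,0,0]},{"grip":1,"slide":[0.1063,0.0175,0],"rotation":[0,0,0]},{"grip":1,"slide":[0.1625,0.0263,0],"rotation":[0,0,0]},{"grip":1,"slide":[0.2188,0.035,0],"rotation":[0,0,0]},{"grip":1,"slide":[0.25,0.04,0],"rotation":[0,0,0]},{"grip":1,"slide":[0.2613,0.0419,0],"rotation":[0,0,0]},{"grip":1,"slide":[0.2613,0.0419,0],"rotation":[0,0,0]},{"grip":1,"slide":[0.2613,0.0419,0.0063],"rotation":[0,0,0]},{"grip":1,"slide":[0.2613,0.0419,0.0125],"rotation":[0,0,0]},{"grip":1,"slide":[0.2613,0.0419,0.0188],"rotation":[0,0,0]},{"grip":1,"slide":[0.2613,0.0419,0.0188],"rotation":[0,0,0]}]}}

```text
time_s: 9.9
ee_pos: [0.5597, -0.0576, 0.1816]
orientation: [-2.628, -1.72, 0.002]
contact_force: [0.7, 0.3, -3.7]
width: 0.0593
finger_force: 45.1
```

Run:
```python
from h import *
from bench import *
fs={n:grab_frame(n) for n in("scene","wrist")};pickle.dump(fs,open('f5.pkl','wb'))
st=sense();print(st['ee_pos'],st['contact_force'],st['width'])
z=st['ee_pos'][2]+.027;p=st['ee_pos'];print([proj(fs['wrist'],[p[0],p[1],zz]).round(1) for zz in(z,z+.016,.202)])
def crop(f,c,r):
    return cv2.resize(f['img'][c[1]-r:c[1]+r,c[0]-r:c[0]+r,::-1],(390,390),interpolation=2)
cv2.imwrite('pics/f5.png',np.hstack([crop(fs['scene'],(236,190),30),crop(fs['wrist'],(275,265),60)]))
```

```text
[ 0.56019508 -0.05744292  0.1824639 ] [-0.35504858  0.58291847 -2.97444799] 0.059667523145025145
[array([276.9, 259.2]), array([277. , 274.1]), array([276.8, 253.2])]
```

View pics/f5.png

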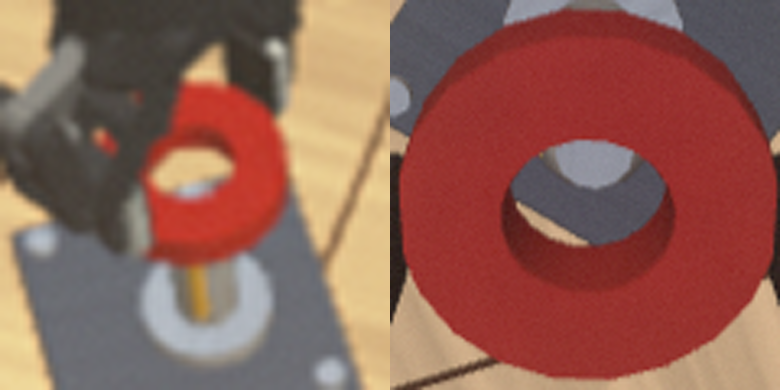

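The post top shows through the bore at wrist ≈(277,251) and the bore centre is at ≈(276,271). Against the projections, the post lies about 0.8 mm in +y and 0 in x. I'll correct that and thread gently.

Scaled: 20 mm is 0.025, 16 mm is 0.02.

>>> {"method": "apply_moves", "body": {"plan": [{"grip":1,"slide":[0,0.001,0],"rotation":[0,0,0]},{"grip":1,"slide":[0,0.001,0.005],"rotation":[0,0,0]},{"grip":1,"slide":[0,0.001,0.01],"rotation":[0,0,0]},{"grip":1,"slide":[0,0.001,0.015],"rotation":[0,0,0]},{"grip":1,"slide":[0,0.001,0.02],"rotation":[0,0,0]},{"grip":1,"slide":[0,0.001,0.025],"rotation":[0,0,0]},{"grip":1,"slide":[0,0.001,0.025],"rotation":[0,0,0]}]}}

```text
time_s: 10.7
ee_pos: [0.5609, -0.0573, 0.1618]
orientation: [-2.627, -1.721, 0.001]
contact_force: [-0.6, -0.5, -2.7]
width: 0.0592
finger_force: 45.1
```

Scaled: 44 mm is 0.055, 41 mm is 0.0513.

>>> {"method": "apply_moves", "body": {"plan": [{"grip":1,"slide":[0,0,0.0088],"rotation":[0,0,0]},{"grip":1,"slide":[0,0,0.0175],"rotation":[0,0,0]},{"grip":1,"slide":[0,0,0.0263],"rotation":[0,0,0]},{"grip":1,"slide":[0,0,0.035],"rotation":[0,0,0]},{"grip":1,"slide":[0,0,0.0438],"rotation":[0,0,0]},{"grip":1,"slide":[0,0,0.0513],"rotation":[0,0,0]},{"grip":1,"slide":[0,0,0.055],"rotation":[0,0,0]},{"grip":1,"slide":[0,0,0.055],"rotation":[0,0,0]}]}}

```text
time_s: 11.5
ee_pos: [0.5609, -0.0573, 0.1181]
orientation: [-2.628, -1.721, 0.001]
contact_force: [0.2, 0.8, -4.0]
width: 0.0591
finger_force: 45.1
```

Free so far, so I'll ease it onto the seat.

Scaled: 4 mm is 0.005, 3 mm is 0.0038.

>>> {"method": "apply_moves", "body": {"plan": [{"grip":1,"slide":[0,0,0.0019],"rotation":[0,0,0]},{"grip":1,"slide":[0,0,0.0038],"rotation":[0,0,0]},{"grip":1,"slide":[0,0,0.005],"rotation":[0,0,0]},{"grip":1,"slide":[0,0,0.005],"rotation":[0,0,0]}]}}

```text
time_s: 11.9
ee_pos: [0.5611, -0.0574, 0.1144]
orientation: [2.628, 1.721, -0.0]
contact_force: [0.4, 0.6, -3.6]
width: 0.0589
finger_force: 45.1
```

Scaled: 1.3 mm is 0.0016, 0.7 mm is 0.0009.

>>> {"method": "apply_moves", "body": {"plan": [{"grip":1,"slide":[0,0,0.0009],"rotation":[0,0,0]},{"grip":1,"slide":[0,0,0.0016],"rotation":[0,0,0]},{"grip":1,"slide":[0,0,0.0016],"rotation":[0,0,0]}]}}

```text
time_s: 12.2
ee_pos: [0.5611, -0.0574, 0.1135]
orientation: [2.628, 1.721, 0.0]
contact_force: [-1.3, -0.2, 1.8]
width: 0.0593
finger_force: 45.5
```

Contact at TCP z 0.1135, as expected, so it is seated. Release, rise, and go to the blue plate.

>>> {"method": "apply_moves", "body": {"plan": [{"grip":0,"slide":[0,0,0.001],"rotation":[0,0,0]},{"grip":0,"slide":[0,0,0],"rotation":[0,0,0]},{"grip":0,"slide":[0,0,0],"rotation":[0,0,0]},{"grip":0,"slide":[0,0,-0.0313],"rotation":[0,0,0]},{"grip":0,"slide":[0,0,-0.0813],"rotation":[0,0,0]},{"grip":0,"slide":[0,0,-0.1188],"rotation":[0,0,0]},{"grip":0,"slide":[0.0438,-0.0338,-0.1188],"rotation":[0,0,0]},{"grip":0,"slide":[0.09,-0.0688,-0.1125],"rotation":[0,0,0]},{"grip":0,"slide":[0.1375,-0.105,-0.1],"rotation":[0,0,0]},{"grip":0,"slide":[0.1813,-0.1388,-0.075],"rotation":[0,0,0]},{"grip":0,"slide":[0.2125,-0.1625,-0.05],"rotation":[0,0,0]},{"grip":0,"slide":[0.2238,-0.1706,-0.0375],"rotation":[0,0,0]},{"grip":0,"slide":[0.2238,-0.1706,-0.0313],"rotation":[0,0,0]},{"grip":0,"slide":[0.2238,-0.1706,-0.0313],"rotation":[0,0,0]}]}}

```text
time_s: 13.6
ee_pos: [0.5077, 0.1605, 0.138]
orientation: [2.628, 1.721, -0.001]
contact_force: [0.6, -0.2, -0.0]
width: 0.0851
finger_force: 0.0
```

Run:
```python
from h import *
from bench import *
st=sense();print(st['ee_pos'],st['joint_pos'],st['width'],st['contact_force'])
t=grab_frame('top');s=grab_frame('scene');w=grab_frame('wrist')
c,k=cen(s['img'],(236,203),'red',25);print('red',c,k,proj(s,[.5611,-.0574,.156]),proj(s,[.5611,-.0574,.140]))
i=w['img'].astype(int);m=((i[...,2]>i[...,0]+40)&(i[...,2]>i[...,1]+20)).astype(np.uint8)
n,l,q,ce=cv2.connectedComponentsWithStats(m);k=1+np.argmax(q[1:,4]);print(q[k])
h=cv2.convexHull(cv2.findContours((l==k).astype(np.uint8),0,1)[0][0]);(x,y),ax,an=cv2.fitEllipse(h);print(x,y,ax,atz(w,(x,y),.13),atz(w,(x,y),.134))
```

```text
[0.50765925 0.16054097 0.13795943] [ 1.61827696e-01  9.15362991e-02  1.62841619e+00 -4.33230952e-04
  1.42220418e+00  5.72909992e-01] 0.08509156174416123 [ 0.61372408 -0.19978488 -0.02358349]
red [237.18826245 203.77052423] [ 13  14  27  25 358] [236.68209804 201.572093  ] [237.15858137 205.36330624]
[ 236  199   74   69 2718]
272.96197509765625 233.39501953125 (68.61526489257812, 73.43927001953125) [0.506329   0.16163829] [0.50702913 0.1631637 ]
```

Scaled: 46 mm is 0.0575, 36 mm is 0.045.

>>> {"method": "apply_moves", "body": {"plan": [{"grip":0,"slide":[0.0013,-0.0013,0.025],"rotation":[0,0,0]},{"grip":0,"slide":[0.0013,-0.0013,0.045],"rotation":[0,0,0]},{"grip":0,"slide":[0.0013,-0.0013,0.0575],"rotation":[0,0,0]},{"grip":1,"slide":[0.0013,-0.0013,0.0575],"rotation":[0,0,0]},{"grip":1,"slide":[0.0013,-0.0013,0.0575],"rotation":[0,0,0]},{"grip":1,"slide":[0.0013,-0.0013,0.0575],"rotation":[0,0,0]},{"grip":1,"slide":[0.0013,-0.0013,0.0575],"rotation":[0,0,0]}], "force": 20}}

```text
time_s: 14.45
ee_pos: [0.5075, 0.1625, 0.0933]
orientation: [2.627, 1.721, 0.002]
contact_force: [-1.0, -2.1, 7.6]
width: 0.0483
finger_force: 21.2
```

Scaled: -1.57 rad is -0.2499.

>>> {"method": "apply_moves", "body": {"plan": [{"grip":0,"slide":[0,0,0],"rotation":[0,0,0]},{"grip":0,"slide":[0,0,0],"rotation":[0,0,0]},{"grip":0,"slide":[0,0,0],"rotation":[0,0,-0.0318]},{"grip":0,"slide":[0,0,0],"rotation":[0,0,-0.2499]},{"grip":0,"slide":[0,0,0],"rotation":[0,0,-0.2499]},{"grip":0,"slide":[0,0,0],"rotation":[0,0,-0.2499]},{"grip":0,"slide":[0,0,0],"rotation":[0,0,-0.2499]},{"grip":0,"slide":[0,0,0],"rotation":[0,0,-0.2499]},{"grip":0,"slide":[0,0,0],"rotation":[0,0,-0.2499]},{"grip":0,"slide":[0,0,0],"rotation":[0,0,-0.2499]},{"grip":0,"slide":[0,0,0],"rotation":[0,0,-0.2499]},{"grip":0,"slide":[0,0,0],"rotation":[0,0,-0.2499]},{"grip":0,"slide":[0,0,0],"rotation":[0,0,-0.2499]},{"grip":0,"slide":[0,0,0],"rotation":[0,0,-0.2499]},{"grip":1,"slide":[0,0,0],"rotation":[0,0,-0.2499]},{"grip":1,"slide":[0,0,0],"rotation":[0,0,-0.2499]},{"grip":1,"slide":[0,0,0],"rotation":[0,0,-0.2499]},{"grip":1,"slide":[0,0,0],"rotation":[0,0,-0.2499]},{"grip":1,"slide":[0,0,0],"rotation":[0,0,-0.2499]}], "force": 40}}

```text
time_s: 16.35
ee_pos: [0.507, 0.1625, 0.0927]
orientation: [0.644, 3.075, -0.0]
contact_force: [-2.9, -1.3, 7.7]
width: 0.0485
finger_force: 40.1
```

Scaled: -179.5 mm is -0.2244, -165 mm is -0.2063.

>>> {"method": "apply_moves", "body": {"plan": [{"grip":1,"slide":[0,0,-0.0188],"rotation":[0,0,0]},{"grip":1,"slide":[0,0,-0.0688],"rotation":[0,0,0]},{"grip":1,"slide":[0,0,-0.1188],"rotation":[0,0,0]},{"grip":1,"slide":[-0.0325,-0.0425,-0.1338],"rotation":[0,0,0]},{"grip":1,"slide":[-0.0663,-0.0863,-0.1338],"rotation":[0,0,0]},{"grip":1,"slide":[-0.1,-0.13,-0.1338],"rotation":[0,0,0]},{"grip":1,"slide":[-0.1338,-0.1738,-0.1338],"rotation":[0,0,0]},{"grip":1,"slide":[-0.1588,-0.2063,-0.1338],"rotation":[0,0,0]},{"grip":1,"slide":[-0.1719,-0.2244,-0.1338],"rotation":[0,0,0]},{"grip":1,"slide":[-0.1719,-0.2244,-0.125],"rotation":[0,0,0]},{"grip":1,"slide":[-0.1719,-0.2244,-0.115],"rotation":[0,0,0]},{"grip":1,"slide":[-0.1719,-0.2244,-0.115],"rotation":[0,0,0]},{"grip":1,"slide":[-0.1719,-0.2244,-0.115],"rotation":[0,0,0]}]}}

```text
time_s: 17.65
ee_pos: [0.5609, -0.0558, 0.1841]
orientation: [-0.64, -3.075, -0.0]
contact_force: [-0.3, -0.9, -2.1]
width: 0.0483
finger_force: 42.0
```

Run:
```python
from h import *
from bench import *
st=sense();print(st['ee_pos'],st['contact_force'],st['width'])
w=grab_frame('wrist');pickle.dump(w,open('w6.pkl','wb'));p=st['ee_pos']
print([proj(w,[p[0],p[1],zz]).round(1) for zz in(p[2]+.027,p[2]+.043,.202)])
cv2.imwrite('pics/w6.png',cv2.resize(w['img'][205:325,215:335,::-1],(480,480),interpolation=2))
```

```text
[ 0.56087583 -0.0558414   0.18406289] [-0.26440483 -0.89330507 -2.11871161] 0.048339296936447486
[array([275. , 259.4]), array([275. , 274.3]), array([275. , 252.2])]
```

View pics/w6.png

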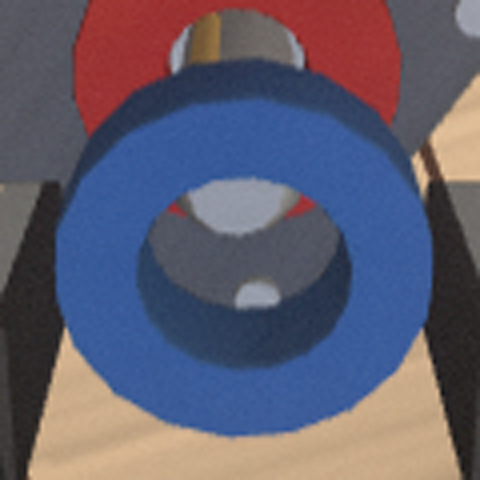

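Post top ≈(274.6,251.5) and bore centre ≈(276,273), so the post is about 1 mm toward −y. Correct and thread.

Scaled: 20 mm is 0.025, 15 mm is 0.0188.

>>> {"method": "apply_moves", "body": {"plan": [{"grip":1,"slide":[0,-0.0013,0],"rotation":[0,0,0]},{"grip":1,"slide":[0,-0.0013,0.0063],"rotation":[0,0,0]},{"grip":1,"slide":[0,-0.0013,0.0125],"rotation":[0,0,0]},{"grip":1,"slide":[0,-0.0013,0.0188],"rotation":[0,0,0]},{"grip":1,"slide":[0,-0.0013,0.025],"rotation":[0,0,0]},{"grip":1,"slide":[0,-0.0013,0.025],"rotation":[0,0,0]}]}}

```text
time_s: 18.3
ee_pos: [0.5604, -0.0578, 0.1632]
orientation: [-0.642, -3.074, 0.0]
contact_force: [0.2, 0.2, -2.4]
width: 0.0482
finger_force: 42.0
```

Scaled: 32 mm is 0.04, 31 mm is 0.0388.

>>> {"method": "apply_moves", "body": {"plan": [{"grip":1,"slide":[0,0,0.0088],"rotation":[0,0,0]},{"grip":1,"slide":[0,0,0.0175],"rotation":[0,0,0]},{"grip":1,"slide":[0,0,0.0263],"rotation":[0,0,0]},{"grip":1,"slide":[0,0,0.0338],"rotation":[0,0,0]},{"grip":1,"slide":[0,0,0.0388],"rotation":[0,0,0]},{"grip":1,"slide":[0,0,0.04],"rotation":[0,0,0]},{"grip":1,"slide":[0,0,0.04],"rotation":[0,0,0]}]}}

```text
time_s: 19.0
ee_pos: [0.5607, -0.0579, 0.1322]
orientation: [-0.642, -3.075, 0.0]
contact_force: [0.2, -0.1, -1.8]
width: 0.048
finger_force: 42.0
```

Scaled: 2.6 mm is 0.0033, 2 mm is 0.0025.

>>> {"method": "apply_moves", "body": {"plan": [{"grip":1,"slide":[0,0,0.0013],"rotation":[0,0,0]},{"grip":1,"slide":[0,0,0.0025],"rotation":[0,0,0]},{"grip":1,"slide":[0,0,0.0033],"rotation":[0,0,0]},{"grip":1,"slide":[0,0,0.0033],"rotation":[0,0,0]}]}}

```text
time_s: 19.4
ee_pos: [0.5607, -0.0579, 0.1295]
orientation: [-0.642, -3.075, 0.0]
contact_force: [-0.4, 0.8, -0.8]
width: 0.0482
finger_force: 42.0
```

Scaled: 0.9 mm is 0.0011, 0.5 mm is 0.0006.

>>> {"method": "apply_moves", "body": {"plan": [{"grip":1,"slide":[0,0,0.0006],"rotation":[0,0,0]},{"grip":1,"slide":[0,0,0.0011],"rotation":[0,0,0]},{"grip":1,"slide":[0,0,0.0011],"rotation":[0,0,0]}]}}

```text
time_s: 19.7
ee_pos: [0.5607, -0.0579, 0.1288]
orientation: [0.642, 3.075, -0.0]
contact_force: [-0.7, 0.3, -0.9]
width: 0.0481
finger_force: 42.1
```

Scaled: 0.9 mm is 0.0011, 0.5 mm is 0.0006.

>>> {"method": "apply_moves", "body": {"plan": [{"grip":1,"slide":[0,0,0.0006],"rotation":[0,0,0]},{"grip":1,"slide":[0,0,0.0011],"rotation":[0,0,0]},{"grip":1,"slide":[0,0,0.0011],"rotation":[0,0,0]}]}}

```text
time_s: 20.0
ee_pos: [0.5608, -0.0579, 0.1287]
orientation: [0.642, 3.074, -0.0]
contact_force: [-3.6, 1.2, 9.1]
width: 0.0484
finger_force: 43.0
```

Scaled: -124 mm is -0.155, -121 mm is -0.1513.

>>> {"method": "apply_moves", "body": {"plan": [{"grip":0,"slide":[0,0,-0.0006],"rotation":[0,0,0]},{"grip":0,"slide":[0,0,-0.0006],"rotation":[0,0,0]},{"grip":0,"slide":[0,0,-0.0006],"rotation":[0,0,0]},{"grip":0,"slide":[0,0,-0.0313],"rotation":[0,0,0]},{"grip":0,"slide":[0,0,-0.0688],"rotation":[0,0,0]},{"grip":0,"slide":[0,0,-0.1025],"rotation":[0,0,0]},{"grip":0,"slide":[-0.0313,-0.0463,-0.1025],"rotation":[0,0,0]},{"grip":0,"slide":[-0.0625,-0.0925,-0.0875],"rotation":[0,0,0]},{"grip":0,"slide":[-0.09,-0.1325,-0.0563],"rotation":[0,0,0]},{"grip":0,"slide":[-0.1025,-0.1513,-0.025],"rotation":[0,0,0]},{"grip":0,"slide":[-0.105,-0.155,-0.0125],"rotation":[0,0,0]},{"grip":0,"slide":[-0.105,-0.155,-0.0125],"rotation":[0,0,0]},{"grip":0,"slide":[-0.105,-0.155,-0.0125],"rotation":[0,0,0]}]}}

```text
time_s: 21.3
ee_pos: [0.5884, -0.2043, 0.1389]
orientation: [0.641, 3.075, -0.0]
contact_force: [-0.1, 0.6, 0.5]
width: 0.0853
finger_force: 0.0
```

Run:
```python
from h import *
from bench import *
st=sense();print(st['ee_pos'],st['joint_pos'],st['width'],st['contact_force'])
w=grab_frame('wrist');s=grab_frame('scene')
p=st['ee_pos'];c0=proj(w,[p[0],p[1],.13]);print('exp',c0)
i=w['img'].astype(int);r=i.sum(2);m=((r<330)&(abs(i[...,0]-i[...,2])<45)).astype(np.uint8)
n,l,q,ce=cv2.connectedComponentsWithStats(m)
for k in range(1,n):
    if q[k][4]>400:
        h=cv2.convexHull(cv2.findContours((l==k).astype(np.uint8),0,1)[0][0]);e=cv2.fitEllipse(h);print(q[k],np.round(e[0],1),np.round(e[1],1),atz(w,e[0],.13).round(4),atz(w,e[0],.136).round(4))
c,k=cen(s['img'],(236,198),'blue',25);print('blue',c,k,proj(s,[.5608,-.0575,.156]),proj(s,[.5608,-.0575,.172]))
w4=pickle.load(open('w4.pkl','rb'));print(atz(w4,(429,105),.13))
```

```text
[ 0.58836559 -0.20433223  0.13887199] [-4.57956276e-01  2.74780706e-01  1.41051508e+00  1.37418538e-04
  1.45543771e+00 -1.61762316e+00] 0.08531722280489193 [-0.10517111  0.60689105  0.53453528]
exp [275.08140296 234.41442882]
[    0     0   560   420 74353] [280.5 313.5] [ 567.2 1081.7] [ 0.6487 -0.2263] [ 0.6443 -0.2245]
[ 470   42   83  114 2019] [535.8  98.5] [105.  138.9] [ 0.5704 -0.0284] [ 0.5687 -0.0331]
[ 514   68   46   64 2278] [545.5  99.6] [55.2 71.6] [ 0.5734 -0.0232] [ 0.5715 -0.0281]
[ 241  203   65   66 2728] [272.8 236.2] [64.2 65.4] [ 0.5889 -0.2063] [ 0.5866 -0.2052]
blue [236.25331504 199.30132602] [ 14  16  23  22 241] [236.67927809 201.44743794] [236.18990625 197.55228891]
[ 0.59013409 -0.20551168]
```

Scaled: 44 mm is 0.055, 36 mm is 0.045.

>>> {"method": "apply_moves", "body": {"plan": [{"grip":0,"slide":[0,-0.0013,0.025],"rotation":[0,0,0]},{"grip":0,"slide":[0,-0.0013,0.045],"rotation":[0,0,0]},{"grip":0,"slide":[0,-0.0013,0.055],"rotation":[0,0,0]},{"grip":1,"slide":[0,-0.0013,0.055],"rotation":[0,0,0]},{"grip":1,"slide":[0,-0.0013,0.055],"rotation":[0,0,0]},{"grip":1,"slide":[0,-0.0013,0.055],"rotation":[0,0,0]},{"grip":1,"slide":[0,-0.0013,0.055],"rotation":[0,0,0]}], "force": 20}}

```text
time_s: 22.1
ee_pos: [0.5882, -0.2061, 0.0952]
orientation: [0.642, 3.074, -0.001]
contact_force: [-0.2, 0.9, 5.8]
width: 0.0412
finger_force: 19.6
```

Scaled: 1.57 rad is 0.2499.

>>> {"method": "apply_moves", "body": {"plan": [{"grip":0,"slide":[0,0,0],"rotation":[0,0,0]},{"grip":0,"slide":[0,0,0],"rotation":[0,0,0]},{"grip":0,"slide":[0,0,0],"rotation":[0,0,0.0318]},{"grip":0,"slide":[0,0,0],"rotation":[0,0,0.2499]},{"grip":0,"slide":[0,0,0],"rotation":[0,0,0.2499]},{"grip":0,"slide":[0,0,0],"rotation":[0,0,0.2499]},{"grip":0,"slide":[0,0,0],"rotation":[0,0,0.2499]},{"grip":0,"slide":[0,0,0],"rotation":[0,0,0.2499]},{"grip":0,"slide":[0,0,0],"rotation":[0,0,0.2499]},{"grip":0,"slide":[0,0,0],"rotation":[0,0,0.2499]},{"grip":0,"slide":[0,0,0],"rotation":[0,0,0.2499]},{"grip":0,"slide":[0,0,0],"rotation":[0,0,0.2499]},{"grip":0,"slide":[0,0,0],"rotation":[0,0,0.2499]},{"grip":0,"slide":[0,0,0],"rotation":[0,0,0.2499]},{"grip":1,"slide":[0,0,0],"rotation":[0,0,0.2499]},{"grip":1,"slide":[0,0,0],"rotation":[0,0,0.2499]},{"grip":1,"slide":[0,0,0],"rotation":[0,0,0.2499]},{"grip":1,"slide":[0,0,0],"rotation":[0,0,0.2499]},{"grip":1,"slide":[0,0,0],"rotation":[0,0,0.2499]}], "force": 60}}

```text
time_s: 24.0
ee_pos: [0.5878, -0.2061, 0.0944]
orientation: [2.627, 1.722, 0.0]
contact_force: [-2.0, 0.5, 5.5]
width: 0.0392
finger_force: 61.0
```

>>> {"method": "apply_moves", "body": {"plan": [{"grip":1,"slide":[0,0,-0.0188],"rotation":[0,0,0]},{"grip":1,"slide":[0,0,-0.0688],"rotation":[0,0,0]},{"grip":1,"slide":[0,0,-0.1188],"rotation":[0,0,0]},{"grip":1,"slide":[0.0375,-0.025,-0.1338],"rotation":[0,0,0]},{"grip":1,"slide":[0.0788,-0.0525,-0.1338],"rotation":[0,0,0]},{"grip":1,"slide":[0.1188,-0.0794,-0.1338],"rotation":[0,0,0]},{"grip":1,"slide":[0.1475,-0.0988,-0.1338],"rotation":[0,0,0]},{"grip":1,"slide":[0.1573,-0.1053,-0.1338],"rotation":[0,0,0]},{"grip":1,"slide":[0.1573,-0.1053,-0.125],"rotation":[0,0,0]},{"grip":1,"slide":[0.1573,-0.1053,-0.115],"rotation":[0,0,0]},{"grip":1,"slide":[0.1573,-0.1053,-0.115],"rotation":[0,0,0]},{"grip":1,"slide":[0.1573,-0.1053,-0.115],"rotation":[0,0,0]}]}}

```text
time_s: 25.2
ee_pos: [0.5607, -0.058, 0.1853]
orientation: [-2.629, -1.72, 0.001]
contact_force: [-0.6, -0.5, -1.1]
width: 0.0393
finger_force: 60.8
```

Run:
```python
from h import *
from bench import *
st=sense();print(st['ee_pos'],st['contact_force'],st['width'])
w=grab_frame('wrist');p=st['ee_pos']
print([proj(w,[p[0],p[1],zz]).round(1) for zz in(p[2]+.0256,p[2]+.0456,.202)])
cv2.imwrite('pics/w7.png',cv2.resize(w['img'][205:325,215:335,::-1],(480,480),interpolation=2))
```

```text
[ 0.56068076 -0.05801689  0.18529217] [-0.55392839 -0.47705122 -1.087042  ] 0.03927299803519955
[array([276.5, 258. ]), array([276.7, 276.7]), array([276.5, 251. ])]
```

View pics/w7.png

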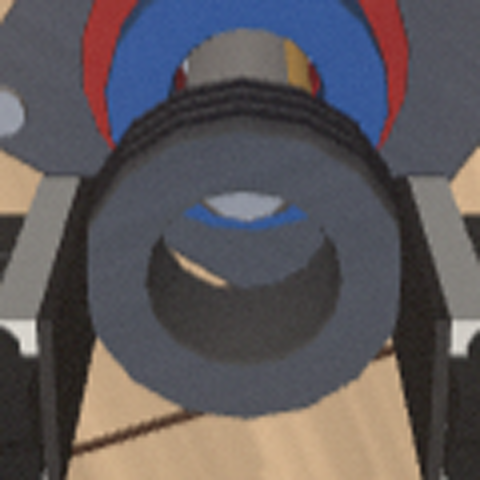

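Post top ≈(276.5,248) and bore centre ≈(276,274.5), aligned within about 0.5 mm. I'll correct by (0.3,0.4) and start it.

Scaled: 16 mm is 0.02, 14 mm is 0.0175.

>>> {"method": "apply_moves", "body": {"plan": [{"grip":1,"slide":[0.0004,0.0005,0.005],"rotation":[0,0,0]},{"grip":1,"slide":[0.0004,0.0005,0.01],"rotation":[0,0,0]},{"grip":1,"slide":[0.0004,0.0005,0.0138],"rotation":[0,0,0]},{"grip":1,"slide":[0.0004,0.0005,0.0175],"rotation":[0,0,0]},{"grip":1,"slide":[0.0004,0.0005,0.02],"rotation":[0,0,0]},{"grip":1,"slide":[0.0004,0.0005,0.02],"rotation":[0,0,0]}]}}

```text
time_s: 25.85
ee_pos: [0.5611, -0.0569, 0.1695]
orientation: [-2.628, -1.721, 0.001]
contact_force: [-0.3, 0.8, -1.5]
width: 0.0395
finger_force: 60.8
```

Scaled: 6 mm is 0.0075, 1.5 mm is 0.0019.

>>> {"method": "apply_moves", "body": {"plan": [{"grip":1,"slide":[0,0,0.0019],"rotation":[0,0,0]},{"grip":1,"slide":[0,0,0.0038],"rotation":[0,0,0]},{"grip":1,"slide":[0,0,0.0056],"rotation":[0,0,0]},{"grip":1,"slide":[0,0,0.0075],"rotation":[0,0,0]},{"grip":1,"slide":[0,0,0.0075],"rotation":[0,0,0]}]}}

```text
time_s: 26.35
ee_pos: [0.5611, -0.057, 0.1635]
orientation: [-2.628, -1.721, 0.001]
contact_force: [0.3, -0.5, -2.4]
width: 0.0391
finger_force: 60.7
```

Scaled: 6 mm is 0.0075, 4.5 mm is 0.0056.

>>> {"method": "apply_moves", "body": {"plan": [{"grip":1,"slide":[0,0,0.0019],"rotation":[0,0,0]},{"grip":1,"slide":[0,0,0.0038],"rotation":[0,0,0]},{"grip":1,"slide":[0,0,0.0056],"rotation":[0,0,0]},{"grip":1,"slide":[0,0,0.0075],"rotation":[0,0,0]},{"grip":1,"slide":[0,0,0.0075],"rotation":[0,0,0]}]}}

```text
time_s: 26.85
ee_pos: [0.5611, -0.057, 0.1576]
orientation: [2.628, 1.721, -0.0]
contact_force: [-1.0, -1.8, 0.1]
width: 0.0396
finger_force: 61.0
```

Scaled: 8 mm is 0.01, 6 mm is 0.0075.

>>> {"method": "apply_moves", "body": {"plan": [{"grip":1,"slide":[0,0,0.0025],"rotation":[0,0,0]},{"grip":1,"slide":[0,0,0.005],"rotation":[0,0,0]},{"grip":1,"slide":[0,0,0.0075],"rotation":[0,0,0]},{"grip":1,"slide":[0,0,0.01],"rotation":[0,0,0]},{"grip":1,"slide":[0,0,0.01],"rotation":[0,0,0]}]}}

```text
time_s: 27.35
ee_pos: [0.5612, -0.057, 0.1496]
orientation: [2.628, 1.721, -0.0]
contact_force: [-1.5, -2.1, 1.3]
width: 0.0392
finger_force: 61.0
```

Scaled: 2.8 mm is 0.0035, 2 mm is 0.0025.

>>> {"method": "apply_moves", "body": {"plan": [{"grip":1,"slide":[0,0,0.0013],"rotation":[0,0,0]},{"grip":1,"slide":[0,0,0.0025],"rotation":[0,0,0]},{"grip":1,"slide":[0,0,0.0035],"rotation":[0,0,0]},{"grip":1,"slide":[0,0,0.0035],"rotation":[0,0,0]}]}}

```text
time_s: 27.75
ee_pos: [0.5613, -0.057, 0.1471]
orientation: [2.628, 1.721, 0.0]
contact_force: [-3.1, -0.8, 3.5]
width: 0.0395
finger_force: 61.4
```

Scaled: 0.7 mm is 0.0009, 0.4 mm is 0.0005.

>>> {"method": "apply_moves", "body": {"plan": [{"grip":1,"slide":[0,0,0.0005],"rotation":[0,0,0]},{"grip":1,"slide":[0,0,0.0009],"rotation":[0,0,0]},{"grip":1,"slide":[0,0,0.0009],"rotation":[0,0,0]}]}}

```text
time_s: 28.05
ee_pos: [0.5613, -0.057, 0.1464]
orientation: [2.628, 1.721, 0.0]
contact_force: [-3.0, -0.5, 5.5]
width: 0.039
finger_force: 61.5
```

Scaled: 0.7 mm is 0.0009, 0.4 mm is 0.0005.

>>> {"method": "apply_moves", "body": {"plan": [{"grip":1,"slide":[0,0,0.0005],"rotation":[0,0,0]},{"grip":1,"slide":[0,0,0.0009],"rotation":[0,0,0]},{"grip":1,"slide":[0,0,0.0009],"rotation":[0,0,0]}]}}

```text
time_s: 28.35
ee_pos: [0.5613, -0.057, 0.1463]
orientation: [2.627, 1.721, 0.001]
contact_force: [-4.7, -0.6, 10.6]
width: 0.0389
finger_force: 62.1
```

>>> {"method": "apply_moves", "body": {"plan": [{"grip":1,"slide":[0,0,0.0005],"rotation":[0,0,0]},{"grip":1,"slide":[0,0,0.0009],"rotation":[0,0,0]},{"grip":1,"slide":[0,0,0.0009],"rotation":[0,0,0]}]}}

```text
time_s: 28.65
ee_pos: [0.5614, -0.057, 0.1462]
orientation: [2.627, 1.721, 0.001]
contact_force: [-9.3, -0.6, 18.8]
width: 0.0393
finger_force: 62.8
```

It stopped firmly at the expected height (0.1462 against 0.1464), so it is home. I'll relax, release and rise clear.

Scaled: -120 mm is -0.15, -100 mm is -0.125.

>>> {"method": "apply_moves", "body": {"plan": [{"grip":1,"slide":[0,0,-0.0013],"rotation":[0,0,0]},{"grip":0,"slide":[0,0,-0.0018],"rotation":[0,0,0]},{"grip":0,"slide":[0,0,-0.0018],"rotation":[0,0,0]},{"grip":0,"slide":[0,0,-0.0018],"rotation":[0,0,0]},{"grip":0,"slide":[0,0,-0.025],"rotation":[0,0,0]},{"grip":0,"slide":[0,0,-0.075],"rotation":[0,0,0]},{"grip":0,"slide":[-0.05,0,-0.1125],"rotation":[0,0,0]},{"grip":0,"slide":[-0.1,0,-0.125],"rotation":[0,0,0]},{"grip":0,"slide":[-0.15,0,-0.125],"rotation":[0,0,0]},{"grip":0,"slide":[-0.15,0,-0.125],"rotation":[0,0,0]}]}}

```text
time_s: 29.65
ee_pos: [0.512, -0.1704, 0.2451]
orientation: [2.63, 1.716, -0.001]
contact_force: [0.3, 0.6, -0.7]
width: 0.0855
finger_force: 0.0
```

Run:
```python
from h import *
from bench import *
s=grab_frame('scene');w=grab_frame('wrist');t=grab_frame('top')
f0=pickle.load(open('f0.pkl','rb'))['scene']
r=30;c=lambda f,x,y,r=30:cv2.resize(f['img'][y-r:y+r,x-r:x+r,::-1],(390,390),interpolation=2)
u,v=proj(w,[.561,-.057,.17]).astype(int);print(u,v)
u=np.clip(u,60,500);v=np.clip(v,60,360)
cv2.imwrite('pics/end.png',np.hstack([c(s,236,195),c(w,u,v,60)]))
for z in(.140,.156,.172,.192,.202):print(z,proj(s,[.561,-.057,z]).round(1))
d=np.abs(s['img'].astype(int)-f0['img']).sum(2)>120
q=cv2.connectedComponentsWithStats(d.astype(np.uint8))[2][1:];print([x.tolist() for x in q if x[4]>25])
```

```text
275 54
0.14 [237.3 205.4]
0.156 [236.9 201.6]
0.172 [236.4 197.7]
0.192 [235.8 192.7]
0.202 [235.4 190.1]
[[94, 0, 173, 85, 5291], [168, 0, 31, 18, 236], [273, 0, 54, 80, 2086], [328, 0, 104, 119, 7024], [526, 0, 10, 7, 48], [547, 0, 13, 24, 233], [512, 41, 48, 54, 1060], [320, 65, 21, 14, 175], [195, 77, 8, 9, 41], [511, 97, 10, 11, 28], [201, 109, 6, 15, 41], [145, 110, 49, 54, 1334], [552, 117, 8, 12, 27], [228, 186, 12, 4, 26], [160, 194, 20, 20, 280], [223, 195, 29, 23, 385], [329, 200, 22, 22, 333]]
```

View pics/end.png

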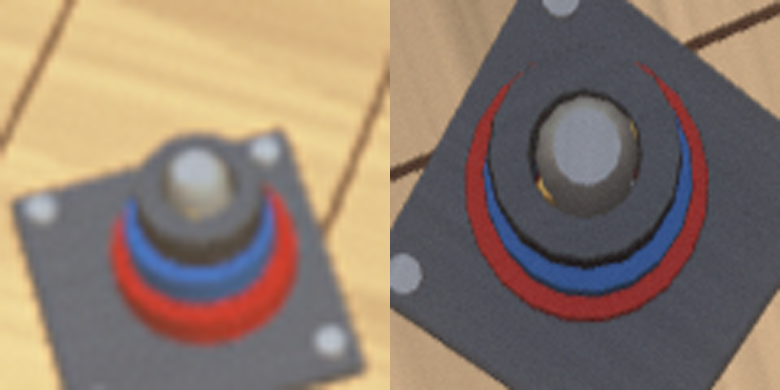

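The stack is red, blue, collar: flat and concentric around the post (scene ≈(236,195)), with no gaps. Only the three parts and the arm differ from the first picture.

```bash
python3 -c "
from bench import *
print(finish_job())"
```

```text
the job is handed in; nothing more can be done
None
```

The red plate, blue plate and black collar are on the pin in that order, home and snug. The highest push I read on the pin was about 19 N (limit 35 N), nothing else on the crate moved, and I handed the job in at about 30 s.

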